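Start the wing nut on the plaster-mould stand

ROBOT

A 6-joint arm with a two-finger parallel gripper is mounted at the origin on the work surface. World frame = base frame: x ahead of the robot, y to its left, z up, the work surface at z = 0. Lengths are in m, angles in degrees, forces in N, time in s.
With the tool pointing down it reaches from about 0.3 to 0.75 m from the base axis. Payload 8.5 kg.
Tool frame: the origin (TCP) lies on the centre line of the jaws, within the pads' length; the fingertips stand 14 mm ahead of it and the grasp point (between the pads) lies 5 mm behind it; z points along the fingers, y is the direction in which the jaws open and shut (so a half turn about z gives the same grasp; the last joint's range is limited). The gripper opens to 85 mm and grips with 20 to 120 N. Pads are 22 mm wide; open, the fingers measure 114 mm over their backs; the gripper's body (76 mm by 85 mm) begins 54 mm behind the grasp point. The pads swing forward as they close: fully open they stand 13 mm farther back than shut.
Start: joints at [61.862, 21.807, 74.336, -0, 83.858, -12.336], TCP at [0.15, 0.529, 0.245] pointing down, gripper open.
Joint ranges: [-178.18, 178.18], [-50.72, 133.34], [12.68, 142.11], [-81.47, 261.47], [9.98, 163.14], [-165.26, 165.26]. Speed limits (degrees/s): [136.94, 136.94, 180, 180, 180, 180].

INTERFACE

Orientations are given as a 3x3 rotation matrix whose columns are the frame's x, y, z axes.
In Python, from rig import env, optics, order, finder gives the robot as it stands.
- The arm moves only by the tool play_rows, never from a script. Its argument "commands" is a list of rows, each an object of numbers: "grip": the closure, from -1 (fully open) to 1 (shut); "x", "y", "z": the shift along the tool's x, y, z in m; "rx", "ry", "rz": the turn, a rotation vector about the tool's x, y, z in rad. A call has 1 to 12 rows; each row shifts and turns the commanded pose from where the row before left it, along the tool's axes as they then stand; what a row does not reach is not made up. A row lasts 1/8 s, in which the tool goes at most 62.5 mm and 10.7 degrees, less where a joint would pass 70% of its speed; a pose out of reach is approached as far as the arm can. A call is refused whole if a number of a shift passes 0.0625 or a number of a turn 0.188, either way. A call with a gripper value outside its range is refused whole. The fingers move at their own pace and stop on an object; "squeeze" is the grip in N (left out, the last holds). Time passes only in rows, so rows that do not move let the fingers close. It gives the time, the measured TCP pose, the force and the opening at its end, in the units of the state.
- env.observe(): the state, without advancing time (a new reading comes with each control period).
- optics.get_image(name): name is "scene" or "top" or "wrist"; returns a dict with "color" (400x640x3 uint8, blue, green, red), "range_z" (400x640 float32, m along the optical axis (not along the pixel's ray), 0 where there is no reading), "fov_y" (degrees; the focal length in pixels is half the picture's height over the tangent of half this angle, whatever the lens; pixels are square), "cx", "cy" (the principal point, pixels), "dist_coeffs" ([k1, k2, p1, p2, k3] as OpenCV has them; the pictures are not rectified), "cam_to_world" (4x4, takes a point from camera to world coordinates). Camera axes: x right, y down, z forward; pixel columns grow to the right and rows downward; lengths in m; the calibration is good to about 2 mm. A picture is of the moment at which its call begins.
- order.close_job(): hands the job in, once; it reports no verdict.
Trained networks look in the newest picture that a camera, given by its name, has taken for a name from the list of things; names that differ only in an ending like _2 or _b are one class to them, and where a whole thing is asked for, a point or a joint stands for the part that bears it (a point fixed in the world has none). Each returns a list of dicts, best first, with "conf" (0 to 1); they miss things now and then, are a little off and sometimes report something else, mostly with a low value. They report only what shows in the picture. A call takes as long as a camera call. They do not tell look-alikes from the thing itself.
- finder.boxes_of(camera, thing): "point" ([x, y, z] in m, in world coordinates, good to about 4 mm: the middle of the surface that is visible of it).
The state is a dict: "time_s": time; "q": joint angles; "qvel": joint speeds; "joint_efforts": joint torques, N m; "position": TCP position; "tool_rot": TCP orientation; "ft_force": force on the tool from outside, world axes, zero at the start; "wrist_torque": the same for the moment, N m; "grip_width": finger opening in m.
Only numpy, scipy, OpenCV 4.12 (cv2) and the standard library are available. Lean on these libraries where they do the work, as an engineer would, in place of code of your own. Each camera call takes 0.05 s, during which the arm holds its last target.

TASK

Close the plaster mould: put the brass wing nut, flange down, on the stud of the mould stand and turn it clockwise down the thread until its flange sits flat on the steel washer, then let go. If the thread does not take, turn the nut back, anticlockwise seen from above, until you feel it drop in, and only then run it down. Leave the bowl, the jar and the cup where they are.

Things in the scene. Friction and masses are not known exactly. Their poses are not given: they have to be found in the camera images.
- nut_mid (a point): Brass wing nut, loose, 0.32 kg, flange down at start. Point on its axis, half-way up: 20 mm above its underside (40 mm tall); z along axis, up. Flange 60 mm across, 5 mm thick; above it a hex hub 48 mm across flats. Two arms along +x and -x; flats face +y and -y: grip along y. Bore 36 mm wide below, 27 mm in the top 11 mm; two inner teeth 12 mm up (27 mm apart), at an untold angle.
- wing_end (a point): End of the nut's +x arm, 62 mm from its axis and 38 mm above its underside; the -x arm is its mirror image. Round arms 10 mm thick: centre line 25 mm out at 25 mm above the underside, 50 mm out at 29 mm, then bent up to this point. The nut can be pushed round by an arm with closed fingers: it turns easily (a newton or two there) and stays where it is left; 6 N or more means a stop.
- stud_seat (a point): Fixed mould stand: grey cast base 176 mm across, plaster mould, plywood board 160 mm across (top 93 mm above the bench), on it a steel washer 72 mm across, 3 mm thick. Point: centre of the washer's top face, 96 mm above the bench, on the stud's axis; z up; its x, y say nothing of the thread. A nut that is home has its underside here and draws tight if turned on clockwise.
- stud_tip (a point): Top of the fixed upright steel stud, 60 mm above the washer. Smooth core 25.5 mm thick, the top 10 mm tapering to 13 mm. From 23 mm above the washer down: coarse right-hand thread, 33 mm outside, two starts 180 degrees apart, lead 15.6 mm a turn, 1.5 mm play; where the starts lie differs every time and is not told. A nut slides down freely till its teeth rest on the thread ends.
- thread_start (a point): On the axis, 23 mm above the washer: top of the thread. A nut set down rests 5 to 13 mm above the washer. Turned clockwise it sinks to 6 mm and butts on raised pips (unless it fell into the starts at once). Turned anticlockwise, at most half a turn, it drops up to 8 mm into the starts and stops on the pips' other side, 5 mm above the washer; then 2.1 rad clockwise bring it home, about 3.3 tight.
- bisque_bowl: Fired clay bowl, 110 mm across and 50 mm high, standing on the bench; origin at the centre of its underside. Leave it alone.
- glaze_jar: Blue jar with a white cap, 64 mm across and 85 mm high; origin at the centre of its underside. Leave it alone.
- test_cup: White cup, 70 mm across and 75 mm high; origin at the centre of its underside. Leave it alone.
Mind the look-alikes: they are no part of the job. Of the things shaped like the part that bears nut_mid, the brass one is meant.

How it is judged (in metres and radians):
At the end, for the whole second after the job is handed in: The wing nut is on the stud, axis within 4 mm and level within 0.06 rad, its underside less than 1.8 mm above the washer, and nothing touches the robot (horizontal distance between nut_mid and stud_seat below 0.004 m and z of nut_mid in the frame of stud_seat between 0.017 and 0.0218 m and angle between nut_mid's own z axis and vertical below 0.06 rad).
It fails at once if the bowl, the jar or the cup is moved more than 30 mm (distance of any of bisque_bowl, glaze_jar, test_cup from where it was at the start of the episode above 0.03 m).
It also fails if it takes over 69 s, if anything falls off the work surface, if the arm or the gripper's body presses on something with over 40 N, if the wrist force passes 120 N, or if a joint passes its speed limit or range.

## Working session

There is one attempt and no reset: what is moved stays moved. The work goes in short steps, Python scripts to look and compute and a tool call to move; the robot and the scene stay as the last step left them, time stands still between calls to the robot, and variables do not carry over. Pictures are saved under pics/ and viewed, and the job is handed in when it is done.

Besides the shell and the picture viewer there is one more tool, called after "Call:" as name([rows], argument=value, ...), one row to a line, values as JSON. play_rows: Moves the arm, as the interface text tells. Its arguments: {"type":"object","properties":{"commands":{"type":"array"},"squeeze":{"type":"number"}},"required":["commands"]}

```bash
ls; mkdir -p pics; cat > h.py <<'E'
import numpy as np, cv2
from rig import env, optics, order, finder
def shot(name,fn):
    im=optics.get_image(name); cv2.imwrite('pics/'+fn,im['color']); return im
def K(im):
    h,w=im['color'].shape[:2]; f=h/2/np.tan(np.radians(im['fov_y'])/2)
    return np.array([[f,0,im['cx']],[0,f,im['cy']],[0,0,1]])
def cloud(im):
    h,w=im['color'].shape[:2]; k=K(im)
    uu,vv=np.meshgrid(np.arange(w),np.arange(h))
    p=np.stack([uu,vv],-1).reshape(-1,1,2).astype(np.float64)
    n=cv2.undistortPoints(p,k,np.array(im['dist_coeffs'],float)).reshape(h,w,2)
    z=im['range_z']; P=np.stack([n[...,0]*z,n[...,1]*z,z],-1)
    T=np.array(im['cam_to_world']); W=P@T[:3,:3].T+T[:3,3]
    W[z<=0]=np.nan; return W
def proj(im,pts):
    T=np.linalg.inv(np.array(im['cam_to_world'])); 
    r,_=cv2.Rodrigues(T[:3,:3]); p,_=cv2.projectPoints(np.array(pts,float).reshape(-1,1,3),r,T[:3,3],K(im),np.array(im['dist_coeffs'],float)); return p.reshape(-1,2)
E
python3 - <<'E'
from h import *
for c in ['scene','top','wrist']:
    shot(c,c+'0.png')
    for t in ['nut_mid','wing_end','stud_seat','stud_tip','bisque_bowl','glaze_jar','test_cup']:
        for r in finder.boxes_of(c,t): print(c,t,np.round(r['point'],3),round(r['conf'],2))
s=env.observe(); print(s['time_s'],s['position'],s['tool_rot'],s['ft_force'],s['grip_width'])
E
```

```text
pics
scene nut_mid [ 0.495 -0.101  0.034] 0.62
scene nut_mid [ 0.496 -0.244  0.035] 0.61
scene nut_mid [ 0.355 -0.195  0.035] 0.57
scene wing_end [ 0.498 -0.099  0.033] 0.83
scene wing_end [ 0.354 -0.195  0.029] 0.79
scene wing_end [ 0.499 -0.243  0.035] 0.56
scene stud_seat [0.597 0.101 0.094] 0.74
scene stud_tip [0.601 0.106 0.095] 0.59
scene bisque_bowl [0.757 0.009 0.024] 0.74
scene glaze_jar [ 0.735 -0.184  0.082] 0.93
scene test_cup [0.518 0.36  0.051] 0.69
top nut_mid [ 0.351 -0.189  0.04 ] 0.75
top nut_mid [ 0.484 -0.097  0.038] 0.59
top wing_end [ 0.49  -0.233  0.04 ] 0.67
top wing_end [ 0.485 -0.088  0.041] 0.6
top wing_end [ 0.351 -0.189  0.041] 0.57
top stud_seat [0.571 0.122 0.092] 0.66
top stud_tip [0.564 0.123 0.092] 0.6
top bisque_bowl [0.771 0.004 0.023] 0.61
top glaze_jar [ 0.72  -0.173  0.087] 0.95
top test_cup [0.523 0.375 0.033] 0.72
1.2 [0.14975655 0.52920212 0.24532837] [[-9.62212578e-01  2.72299384e-01  2.12364306e-05]
 [ 2.72299384e-01  9.62212578e-01  2.29478279e-06]
 [-1.98090927e-05  7.99073585e-06 -1.00000000e+00]] [-0.05949069 -0.12193787 -1.33493462] 0.0855476266315479
```

View pics/scene0.png

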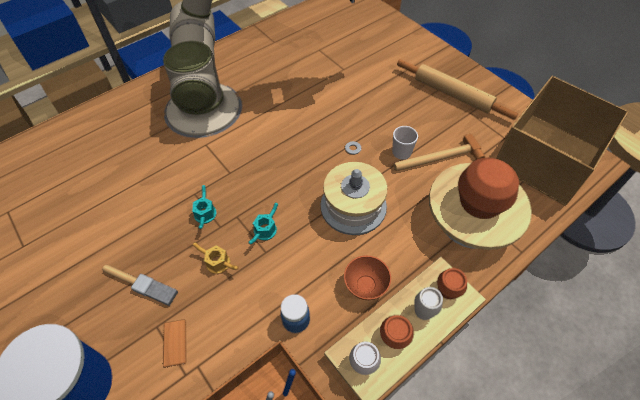

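View pics/top0.png

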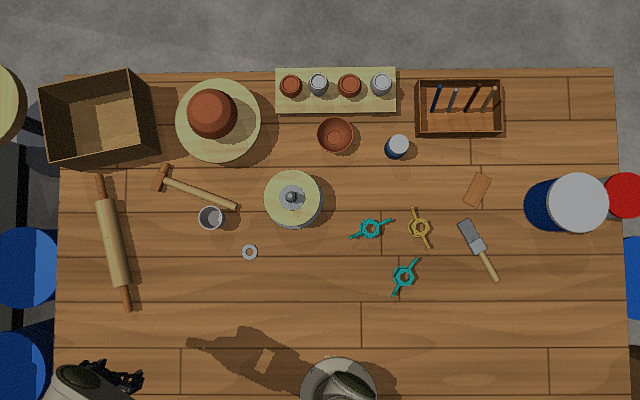

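Brass nut: scene pixel (216,258), top pixel (420,228), with its arms running from about (414,208) to (430,247). The two teal nuts are look-alikes. The stud is at top (292,197). Next I measure both in the point clouds.

```bash
python3 - <<'E'
from h import *
for c in ['scene','top']:
    im=optics.get_image(c); W=cloud(im); hsv=cv2.cvtColor(im['color'],cv2.COLOR_BGR2HSV)
    d=np.linalg.norm(W[...,:2]-[0.493,-0.24],axis=-1)
    m=(d<0.085)&(W[...,2]>0.012)&(W[...,2]<.06)
    P=W[m]; print(c,'nut n',len(P),'hsv',np.median(hsv[m],0),'z',np.nanpercentile(P[:,2],[5,50,95,99]))
    # min-area / PCA
    Q=P[:,:2]; mu=Q.mean(0); far=Q[np.linalg.norm(Q-mu,axis=1)>0.035]
    e=np.linalg.svd(Q-mu)[2][0] if len(Q)<5000 else 0
    t=(Q-mu)@e; 
    print(' mean',mu,'axis',e,np.degrees(np.arctan2(e[1],e[0])),'ends',mu+e*t.max(),mu+e*t.min(), 'mid',mu+e*(t.max()+t.min())/2)
    hub=P[P[:,2]>0.033]; hub=hub[np.linalg.norm(hub[:,:2]-mu,axis=1)<.04]
    if len(hub): print(' hub bbox mid',(hub[:,:2].max(0)+hub[:,:2].min(0))/2, hub.max(0)-hub.min(0))
    d=np.linalg.norm(W[...,:2]-[0.59,0.11],axis=-1)
    m=(d<0.1)&(W[...,2]>0.12)&(W[...,2]<.17); P=W[m]
    print(' stud n',len(P),'mean',P.mean(0),'mm',P.min(0),P.max(0)); tip=P[P[:,2]>.148]; print('  tip',len(tip),tip.mean(0) if len(tip) else 0)
    m=(d<0.1)&(abs(W[...,2]-0.0935)<.006); P=W[m].astype(np.float32)
    (x,y),r=cv2.minEnclosingCircle(P[:,:2].copy()); print(' board circle',x,y,r,'z',np.median(P[:,2]))
    cv2.imwrite(f'pics/{c}_z.png',cv2.resize(im['color'][150:290,180:400] if c=='scene' else im['color'][150:290,240:460],None,fx=3.5,fy=3.5,interpolation=cv2.INTER_CUBIC))
E
```

```text
scene nut n 495 hsv [ 19. 159. 181.] z [0.01523345 0.03746799 0.04306454 0.04467995]
 mean [ 0.4925486  -0.24248981] axis [-0.93825148 -0.34595398] -159.7599585897817 ends [ 0.43010976 -0.26551238] [ 0.55205062 -0.2205501 ] mid [ 0.49108019 -0.24303124]
 hub bbox mid [ 0.49426923 -0.24152251] [0.07255118 0.05168337 0.01245278]
 stud n 144 mean [0.57806169 0.12181265 0.14268654] mm [0.56293778 0.10932072 0.12021324] [0.58769814 0.13801947 0.1597242 ]
  tip 59 [0.57548313 0.12444424 0.15370863]
 board circle 0.574792206287384 0.12562108039855957 0.08060571551322937 z 0.09429071
top nut n 298 hsv [ 22. 157. 156.] z [0.02415546 0.03688874 0.04208695 0.04444437]
 mean [ 0.49066472 -0.23722985] axis [-0.92859215 -0.3711019 ] -158.216409427763 ends [ 0.42945998 -0.26168967] [ 0.55106137 -0.21309298] mid [ 0.49026068 -0.23739132]
 hub bbox mid [ 0.4935402  -0.23887714] [0.06977511 0.05174507 0.0127859 ]
 stud n 81 mean [0.5743447  0.12870684 0.14884396] mm [0.56320688 0.11708039 0.12013971] [0.58782002 0.14500324 0.16178248]
  tip 53 [0.57508616 0.12930819 0.15343106]
 board circle 0.5754474401473999 0.12970145046710968 0.07977303862571716 z 0.092760384
```

View pics/top_z.png

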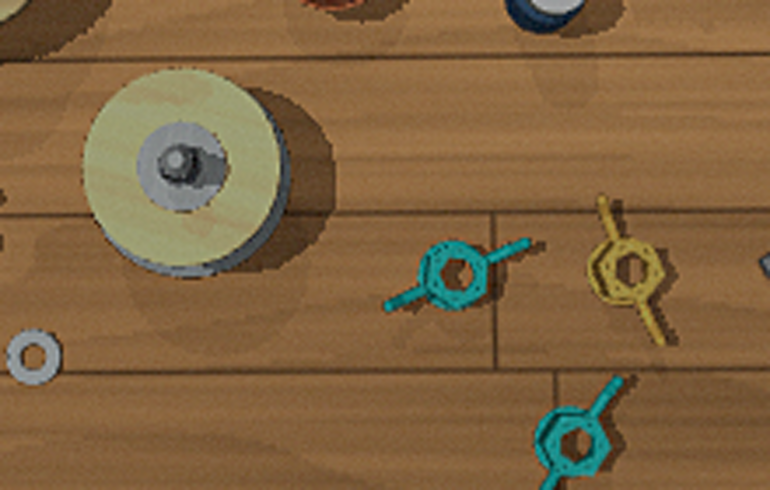

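```bash
python3 - <<'E'
from h import *
im=shot('wrist','w0.png'); s=env.observe()
T=np.eye(4);T[:3,:3]=s['tool_rot'];T[:3,3]=s['position']
print(np.round(np.linalg.inv(T)@np.array(im['cam_to_world']),3),im['fov_y'],s['time_s'])
R=np.array(s['tool_rot']);print(R.T@(np.array([.491,-.24,.245])-s['position']))
E
```

```text
[[-0.001 -0.947 -0.32   0.082]
 [ 1.    -0.    -0.002  0.001]
 [ 0.001 -0.32   0.947 -0.13 ]
 [ 0.     0.     0.     1.   ]] 63.40135233335413 1.35
[-5.37824784e-01 -6.47189368e-01  3.12423893e-04]
```

View pics/w0.png

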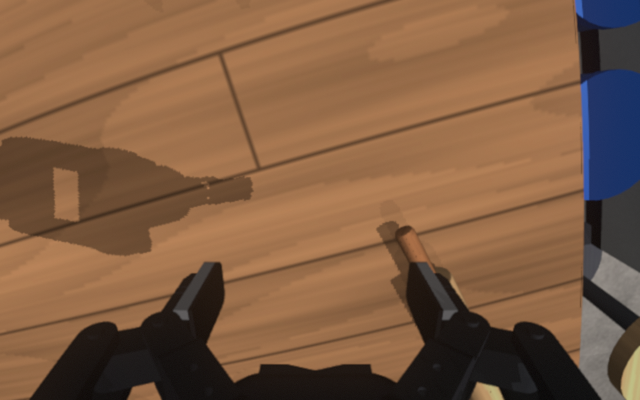

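The wrist view shows bench and the open fingers at about (205,300) and (430,300). The wrist camera sits on the tool's +x side and looks in toward the tool axis. Now moving over to the brass nut.

Call:
play_rows([
  {"x": -0.0384,"y": -0.0462,"rz": 0.18},
  {"x": -0.0462,"y": -0.0385,"rz": 0},
  {"x": -0.0462,"y": -0.0385},
  {"x": -0.0462,"y": -0.0385},
  {"x": -0.0462,"y": -0.0385},
  {"x": -0.0462,"y": -0.0385},
  {"x": -0.0462,"y": -0.0385},
  {"x": -0.0462,"y": -0.0385},
  {"x": -0.0462,"y": -0.0385},
  {"x": -0.0462,"y": -0.0385},
  {"x": -0.0462,"y": -0.0385},
  {"x": -0.0462,"y": -0.0385},
])

```text
invalid input at $.commands[0]: expected keys grip, x, y, z, rx, ry, rz
```

Call:
play_rows([
  {"grip": -1,"x": -0.0384,"y": -0.0462,"z": 0,"rx": 0,"ry": 0,"rz": 0.18},
  {"grip": -1,"x": -0.0461,"y": -0.0386,"z": 0,"rx": 0,"ry": 0,"rz": 0},
  {"grip": -1,"x": -0.0461,"y": -0.0386,"z": 0,"rx": 0,"ry": 0,"rz": 0},
  {"grip": -1,"x": -0.0461,"y": -0.0386,"z": 0,"rx": 0,"ry": 0,"rz": 0},
  {"grip": -1,"x": -0.0461,"y": -0.0386,"z": 0,"rx": 0,"ry": 0,"rz": 0},
  {"grip": -1,"x": -0.0461,"y": -0.0386,"z": 0,"rx": 0,"ry": 0,"rz": 0},
  {"grip": -1,"x": -0.0461,"y": -0.0386,"z": 0,"rx": 0,"ry": 0,"rz": 0},
  {"grip": -1,"x": -0.0461,"y": -0.0386,"z": 0,"rx": 0,"ry": 0,"rz": 0},
  {"grip": -1,"x": -0.0461,"y": -0.0386,"z": 0,"rx": 0,"ry": 0,"rz": 0},
  {"grip": -1,"x": -0.0461,"y": -0.0386,"z": 0,"rx": 0,"ry": 0,"rz": 0},
  {"grip": -1,"x": -0.0461,"y": -0.0386,"z": 0,"rx": 0,"ry": 0,"rz": 0},
  {"grip": -1,"x": -0.0461,"y": -0.0386,"z": 0,"rx": 0,"ry": 0,"rz": 0},
], squeeze=20)

```text
time_s: 2.85
position: [0.4431, -0.1323, 0.2455]
tool_rot: [[-0.898, 0.441, 0.001], [0.441, 0.898, -0.0], [-0.001, 0.0, -1.0]]
ft_force: [0.3, 0.9, 0.5]
grip_width: 0.0854
```

```bash
python3 - <<'E'
from h import *
s=env.observe(); R=np.array(s['tool_rot']);print(s['position'],s['q'],R[:,1],np.degrees(np.arctan2(R[1,1],R[0,1])));print(R.T@(np.array([.491,-.24,.245])-s['position']))
E
```

```text
[ 0.44307246 -0.1323027   0.24551091] [-3.13515614e+01  1.29687748e+01  8.74057951e+01  9.54598075e-03
  7.95870914e+01 -9.52067143e+01] [4.40668897e-01 8.97669713e-01 1.02485327e-04] 63.853432670199936
[-0.09048159 -0.07555648  0.00056481]
```

Call:
play_rows([
  {"grip": -1,"x": -0.045,"y": -0.038,"z": 0,"rx": 0,"ry": 0,"rz": 0.18},
  {"grip": -1,"x": -0.051,"y": -0.0293,"z": 0,"rx": 0,"ry": 0,"rz": 0.18},
  {"grip": -1,"x": 0,"y": 0,"z": 0.005,"rx": 0,"ry": 0,"rz": 0.18},
  {"grip": -1,"x": 0,"y": 0,"z": 0.005,"rx": 0,"ry": 0,"rz": 0.18},
  {"grip": -1,"x": 0,"y": 0,"z": 0.005,"rx": 0,"ry": 0,"rz": 0.18},
  {"grip": -1,"x": 0,"y": 0,"z": 0.005,"rx": 0,"ry": 0,"rz": 0.18},
  {"grip": -1,"x": 0,"y": 0,"z": 0.005,"rx": 0,"ry": 0,"rz": 0.18},
  {"grip": -1,"x": 0,"y": 0,"z": 0.005,"rx": 0,"ry": 0,"rz": 0.18},
  {"grip": -1,"x": 0,"y": 0,"z": 0.005,"rx": 0,"ry": 0,"rz": 0.18},
  {"grip": -1,"x": 0,"y": 0,"z": 0.005,"rx": 0,"ry": 0,"rz": 0.18},
  {"grip": -1,"x": 0,"y": 0,"z": 0.005,"rx": 0,"ry": 0,"rz": 0.18},
  {"grip": -1,"x": 0,"y": 0,"z": 0.005,"rx": 0,"ry": 0,"rz": 0.159},
])

```text
time_s: 4.35
position: [0.4899, -0.238, 0.1952]
tool_rot: [[0.857, 0.515, 0.0], [0.515, -0.857, -0.0], [0.0, 0.0, -1.0]]
ft_force: [-0.7, 0.0, -0.1]
grip_width: 0.0854
```

```bash
cat > nut.py <<'E'
from h import *
import sys
s=env.observe(); R=np.array(s['tool_rot']);psi=np.degrees(np.arctan2(R[1,1],R[0,1]))
print(s['time_s'],s['position'],'psi',psi,'q6',s['q'][5])
im=shot('wrist',sys.argv[1]); W=cloud(im)
P=W[(np.linalg.norm(W[...,:2]-[0.491,-0.24],axis=-1)<0.08)&(W[...,2]>0.015)&(W[...,2]<.06)]
Q=P[:,:2];mu=np.array([.491,-.24])
for _ in range(5):
    top=P[(P[:,2]>.036)&(np.linalg.norm(Q-mu,axis=1)<.035)]
    mu2=(top[:,:2].max(0)+top[:,:2].min(0))/2; mu=mu2
print('topface mid',mu,np.median(top[:,2]),len(top), 'centroid',top.mean(0))
a=Q[np.linalg.norm(Q-mu,axis=1)>.035]; 
e=np.linalg.svd(a-mu)[2][0]; print('arm axis',np.degrees(np.arctan2(e[1],e[0]))%180)
t=(a-mu)@e; print('ends',t.min(),t.max(), 'arms line mean', a[t>0].mean(0),a[t<0].mean(0))
print('tool err',R.T@(np.array([*mu,s['position'][2]])-s['position']))
E
python3 nut.py w1.png
```

```text
4.35 [ 0.48989022 -0.23799173  0.19517011] psi -58.98744506175694 q6 20.617624128405097
topface mid [ 0.49011827 -0.24091152] 0.04120169220744557 1673 centroid [ 0.49085699 -0.24038535  0.04104972]
arm axis 21.28880142411586
ends -0.06695942699573695 0.06552959194702261 arms line mean [ 0.44351556 -0.25856805] [ 0.53767202 -0.22199007]
tool err [-1.30889346e-03  2.61990889e-03  1.05848359e-07]
```

View pics/w1.png

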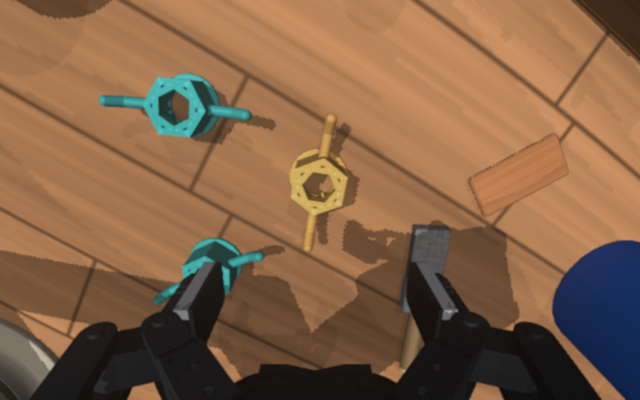

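Brass nut in the wrist view at (319,183), arms at (330,120) and (308,245). Measured: centre (0.490, -0.2405), arm axis 21.3°. I'll align the jaws, then descend.

Call:
play_rows([
  {"grip": -1,"x": 0,"y": 0.0026,"z": 0.01,"rx": 0,"ry": 0,"rz": 0.09},
  {"grip": -1,"x": -0.0005,"y": 0,"z": 0.02,"rx": 0,"ry": 0,"rz": 0.08},
  {"grip": -1,"x": 0,"y": 0,"z": 0.04,"rx": 0,"ry": 0,"rz": 0},
  {"grip": -1,"x": 0,"y": 0,"z": 0.04,"rx": 0,"ry": 0,"rz": 0},
  {"grip": -1,"x": 0,"y": 0,"z": 0.03,"rx": 0,"ry": 0,"rz": 0},
  {"grip": -1,"x": 0,"y": 0,"z": 0.015,"rx": 0,"ry": 0,"rz": 0},
  {"grip": -1,"x": 0,"y": 0,"z": 0.01,"rx": 0,"ry": 0,"rz": 0},
  {"grip": -1,"x": 0,"y": 0,"z": 0,"rx": 0,"ry": 0,"rz": 0},
])

```text
time_s: 5.4
position: [0.4909, -0.2405, 0.0305]
tool_rot: [[0.93, 0.368, 0.0], [0.368, -0.93, -0.0], [0.0, 0.0, -1.0]]
ft_force: [-0.1, -0.4, 0.1]
grip_width: 0.0853
```

```bash
python3 nut.py w2.png
```

```text
5.4 [ 0.49092029 -0.24050372  0.03047023] psi -68.38136087160639 q6 29.868513967483224
topface mid [ 0.49007582 -0.24116253] 0.04115370767077105 7266 centroid [ 0.4923679  -0.24005806  0.04085149]
arm axis 111.1365029592181
ends -0.057583200417565726 0.05573004052555977 arms line mean [ 0.51431523 -0.26404155] [ 0.49426314 -0.20766363]
tool err [-1.02779405e-03  3.01340544e-04 -4.18700597e-08]
```

View pics/w2.png

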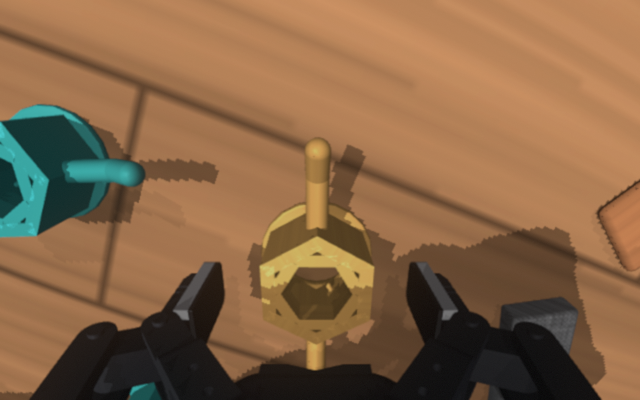

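The nut sits centred between the fingers: hub at (318,300), arm straight up at (318,150). Going 4 mm lower and closing.

Call:
play_rows([
  {"grip": -1,"x": -0.0008,"y": 0,"z": 0.005,"rx": 0,"ry": 0,"rz": 0},
  {"grip": 1,"x": 0,"y": 0,"z": 0,"rx": 0,"ry": 0,"rz": 0},
  {"grip": 1,"x": 0,"y": 0,"z": 0,"rx": 0,"ry": 0,"rz": 0},
  {"grip": 1,"x": 0,"y": 0,"z": 0,"rx": 0,"ry": 0,"rz": 0},
  {"grip": 1,"x": 0,"y": 0,"z": 0,"rx": 0,"ry": 0,"rz": 0},
  {"grip": 1,"x": 0,"y": 0,"z": 0,"rx": 0,"ry": 0,"rz": 0},
  {"grip": 1,"x": 0,"y": 0,"z": 0,"rx": 0,"ry": 0,"rz": 0},
], squeeze=40)

```text
time_s: 6.32
position: [0.4902, -0.2408, 0.0257]
tool_rot: [[0.93, 0.368, 0.0], [0.368, -0.93, -0.0], [0.0, 0.001, -1.0]]
ft_force: [-1.4, 0.5, 5.0]
grip_width: 0.0476
```

Call:
play_rows([
  {"grip": 1,"x": 0,"y": 0,"z": -0.03,"rx": 0,"ry": 0,"rz": 0},
  {"grip": 1,"x": 0,"y": 0,"z": -0.05,"rx": 0,"ry": 0,"rz": 0},
  {"grip": 1,"x": 0,"y": 0,"z": -0.06,"rx": 0,"ry": 0,"rz": 0},
  {"grip": 1,"x": 0.005,"y": -0.012,"z": -0.05,"rx": 0,"ry": 0,"rz": 0},
  {"grip": 1,"x": 0.0215,"y": -0.05,"z": -0.024,"rx": 0,"ry": 0,"rz": 0},
  {"grip": 1,"x": 0.0215,"y": -0.05,"z": 0,"rx": 0,"ry": 0,"rz": 0},
  {"grip": 1,"x": 0.0215,"y": -0.05,"z": 0,"rx": 0,"ry": 0,"rz": 0},
  {"grip": 1,"x": 0.0215,"y": -0.05,"z": 0,"rx": 0,"ry": 0,"rz": 0},
  {"grip": 1,"x": 0.0215,"y": -0.05,"z": 0,"rx": 0,"ry": 0,"rz": 0},
  {"grip": 1,"x": 0.0215,"y": -0.05,"z": 0,"rx": 0,"ry": 0,"rz": 0},
  {"grip": 1,"x": 0,"y": 0,"z": 0,"rx": 0,"ry": 0,"rz": 0},
])

```text
time_s: 7.7
position: [0.499, 0.1019, 0.2385]
tool_rot: [[0.928, 0.373, -0.002], [0.373, -0.928, 0.001], [-0.002, -0.001, -1.0]]
ft_force: [0.3, -0.4, -4.1]
grip_width: 0.0475
```

```bash
cat > stud.py <<'E'
from h import *
import sys
s=env.observe(); R=np.array(s['tool_rot']);psi=np.degrees(np.arctan2(R[1,1],R[0,1]))
print(s['time_s'],s['position'],'psi',psi,'q6',s['q'][5],'w',s['grip_width'])
im=shot('wrist',sys.argv[1]); W=cloud(im)
d=np.linalg.norm(W[...,:2]-[0.575,0.1275],axis=-1)
P=W[(d<.03)&(W[...,2]>.12)&(W[...,2]<.17)]
print('z max',np.percentile(P[:,2],99))
tp=P[P[:,2]>np.percentile(P[:,2],99)-.0025]; print('tip mid',(tp[:,:2].max(0)+tp[:,:2].min(0))/2,tp.mean(0),len(tp),np.ptp(tp,axis=0))
P=W[(d<.1)&(abs(W[...,2]-.094)<.005)].astype(np.float32)
(x,y),r=cv2.minEnclosingCircle(P[:,:2].copy()); print('board',x,y,r,np.median(P[:,2]))
hsv=cv2.cvtColor(im['color'],cv2.COLOR_BGR2HSV)
E
python3 stud.py w3.png
```

```text
7.7 [0.49897153 0.10189029 0.23851722] psi -68.12444622268049 q6 66.30324709804184 w 0.04754028002706072
z max 0.15853713919360754
tip mid [0.57476039 0.12743303] [0.57456271 0.12753829 0.157205  ] 395 [0.0148316  0.01452738 0.00369298]
board 0.5744352340698242 0.12751291692256927 0.08004430681467056 0.09438174
```

View pics/w3.png

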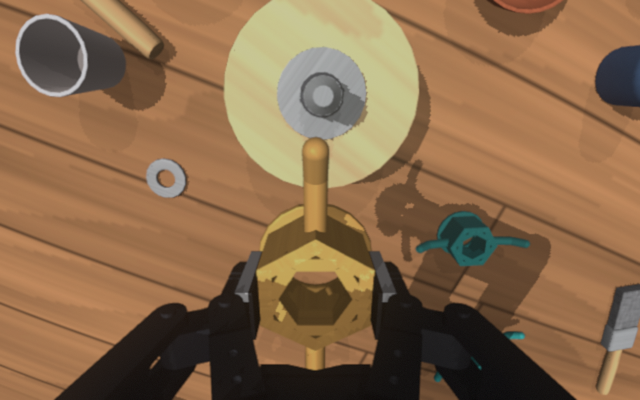

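Stud tip at (322,96), measured (0.5746, 0.1275, top ~0.158). The nut is held square in the jaws, with its hub at (317,300). Moving over the stud.

Call:
play_rows([
  {"grip": 1,"x": 0.04,"y": 0.0022,"z": 0,"rx": 0,"ry": 0,"rz": 0},
  {"grip": 1,"x": 0.0397,"y": 0.0022,"z": 0,"rx": 0,"ry": 0,"rz": 0},
  {"grip": 1,"x": 0,"y": 0,"z": 0.03,"rx": 0,"ry": 0,"rz": 0},
  {"grip": 1,"x": 0,"y": 0,"z": 0.02,"rx": 0,"ry": 0,"rz": 0},
  {"grip": 1,"x": 0,"y": 0,"z": 0,"rx": 0,"ry": 0,"rz": 0},
  {"grip": 1,"x": 0,"y": 0,"z": 0,"rx": 0,"ry": 0,"rz": 0},
], squeeze=30)

```text
time_s: 8.5
position: [0.576, 0.1233, 0.1901]
tool_rot: [[0.93, 0.367, 0.001], [0.367, -0.93, -0.0], [0.001, 0.0, -1.0]]
ft_force: [-0.3, -0.1, -4.4]
grip_width: 0.0473
```

```bash
cat > hand.py <<'E'
from h import *
import sys
s=env.observe(); R=np.array(s['tool_rot']);p=np.array(s['position'])
im=shot('wrist',sys.argv[1]); W=cloud(im); L=(W-p)@R
hsv=cv2.cvtColor(im['color'],cv2.COLOR_BGR2HSV); br=(abs(hsv[...,0].astype(int)-21)<5)&(hsv[...,1]>130)
m=br&(abs(L[...,0])<.035)&(abs(L[...,1])<.035)&(abs(L[...,2]+.0145)<.012); P=L[m]; z=np.median(P[:,2]);
print(s['time_s'],p,'f',np.round(s['ft_force'],1),'nut top z in tool',z,len(P)); P=P[abs(P[:,2]-z)<.003]
print('mid',(P[:,:2].max(0)+P[:,:2].min(0))/2,np.ptp(P,axis=0),'pct',np.percentile(P[:,0],[1,99]).mean())
for b in [-.02,0,.02]:
    q=P[abs(P[:,1]-b)<.012]; 
E
python3 hand.py w4.png
```

```text
8.5 [0.57598576 0.12326537 0.19011503] f [-0.3 -0.1 -4.4] nut top z in tool -0.015159171737501148 9307
mid [ 0.00019409 -0.00030008] [0.05614576 0.04923126 0.00589076] pct 0.0009103832842352038
```

View pics/w4.png

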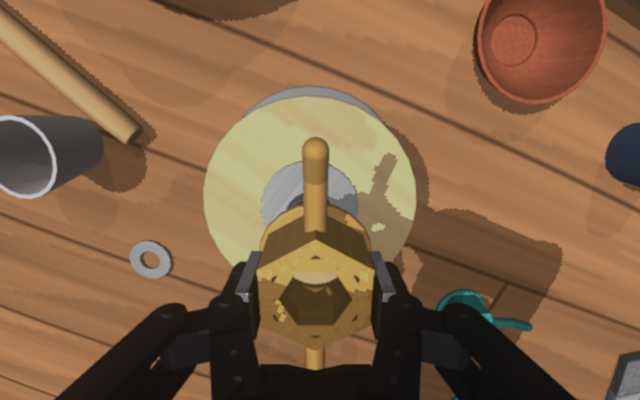

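```bash
python3 stud.py w5.png; python3 -c "
from h import *
print(env.observe()['qvel'])
im=optics.get_image('wrist');W=cloud(im);d=np.linalg.norm(W[...,:2]-[0.5746,0.1275],axis=-1)
hsv=cv2.cvtColor(im['color'],cv2.COLOR_BGR2HSV)
P=W[(d<.09)&(abs(W[...,2]-.094)<.004)&(hsv[...,0]>22)&(hsv[...,0]<40)]
P=P[np.linalg.norm(P[:,:2]-[.5746,.1275],axis=1)>.06]
from scipy.spatial import ConvexHull
h=P[ConvexHull(P[:,:2]).vertices][:,:2]; 
from scipy.optimize import least_squares
print(least_squares(lambda c:np.hypot(*(h-c[:2]).T)-.08,[.575,.127],loss='soft_l1',f_scale=.001).x)
"
```

```text
8.55 [0.57603163 0.12343276 0.19036261] psi -68.4482713829546 q6 69.04027940136073 w 0.04727167208440598
z max 0.16999389378560828
tip mid [0.58072167 0.13030479] [0.57754693 0.13203659 0.16919829] 312 [0.04851979 0.04621753 0.00250231]
board 0.574558436870575 0.1275177150964737 0.08016854524612427 0.094316475
[ 0.25304656 -0.07061977  0.11502589  0.11807226 -0.14288228  0.14555721]
[0.57386667 0.12701823]
```

Call:
play_rows([
  {"grip": 1,"x": 0,"y": -0.0042,"z": 0,"rx": 0,"ry": 0,"rz": 0},
  {"grip": 1,"x": 0,"y": 0,"z": 0,"rx": 0,"ry": 0,"rz": 0},
  {"grip": 1,"x": 0,"y": 0,"z": 0,"rx": 0,"ry": 0,"rz": 0},
])

```text
time_s: 9.02
position: [0.574, 0.128, 0.1894]
tool_rot: [[0.93, 0.368, 0.0], [0.368, -0.93, -0.0], [0.0, 0.0, -1.0]]
ft_force: [0.3, -0.2, -2.7]
grip_width: 0.0476
```

Call:
play_rows([
  {"grip": 1,"x": 0,"y": 0.0005,"z": 0.015,"rx": 0,"ry": 0,"rz": 0},
  {"grip": 1,"x": 0,"y": 0,"z": 0.015,"rx": 0,"ry": 0,"rz": 0},
  {"grip": 1,"x": 0,"y": 0,"z": 0.005,"rx": 0,"ry": 0,"rz": 0},
  {"grip": 1,"x": 0,"y": 0,"z": 0,"rx": 0,"ry": 0,"rz": 0},
], squeeze=25)

```text
time_s: 9.52
position: [0.5741, 0.1274, 0.1538]
tool_rot: [[0.93, 0.368, -0.001], [0.368, -0.93, -0.0], [-0.001, -0.0, -1.0]]
ft_force: [0.2, 0.2, -3.3]
grip_width: 0.0472
```

Call:
play_rows([
  {"grip": 1,"x": 0,"y": 0,"z": 0.004,"rx": 0,"ry": 0,"rz": 0},
  {"grip": 1,"x": 0,"y": 0,"z": 0.004,"rx": 0,"ry": 0,"rz": 0},
  {"grip": 1,"x": 0,"y": 0,"z": 0.003,"rx": 0,"ry": 0,"rz": 0},
  {"grip": 1,"x": 0,"y": 0,"z": 0,"rx": 0,"ry": 0,"rz": 0},
])

```text
time_s: 10.02
position: [0.5741, 0.1274, 0.1431]
tool_rot: [[0.93, 0.368, -0.0], [0.368, -0.93, -0.0], [-0.0, -0.0, -1.0]]
ft_force: [-0.0, 0.6, -2.5]
grip_width: 0.0473
```

Call:
play_rows([
  {"grip": 1,"x": 0,"y": 0,"z": 0.002,"rx": 0,"ry": 0,"rz": 0},
  {"grip": 1,"x": 0,"y": 0,"z": 0.002,"rx": 0,"ry": 0,"rz": 0},
  {"grip": 1,"x": 0,"y": 0,"z": 0.002,"rx": 0,"ry": 0,"rz": 0},
  {"grip": 1,"x": 0,"y": 0,"z": 0,"rx": 0,"ry": 0,"rz": 0},
])

```text
time_s: 10.52
position: [0.5741, 0.1274, 0.1372]
tool_rot: [[0.93, 0.368, -0.0], [0.368, -0.93, -0.0], [-0.0, -0.0, -1.0]]
ft_force: [-0.0, 0.7, -2.7]
grip_width: 0.0477
```

Call:
play_rows([
  {"grip": 1,"x": 0,"y": 0,"z": 0.001,"rx": 0,"ry": 0,"rz": 0},
  {"grip": 1,"x": 0,"y": 0,"z": 0.001,"rx": 0,"ry": 0,"rz": 0},
  {"grip": 1,"x": 0,"y": 0,"z": 0.001,"rx": 0,"ry": 0,"rz": 0},
  {"grip": 1,"x": 0,"y": 0,"z": 0,"rx": 0,"ry": 0,"rz": 0},
])

```text
time_s: 11.02
position: [0.5742, 0.1274, 0.1342]
tool_rot: [[0.93, 0.368, -0.0], [0.368, -0.93, 0.0], [-0.0, -0.0, -1.0]]
ft_force: [0.2, 0.7, -3.5]
grip_width: 0.0474
```

Call:
play_rows([
  {"grip": 1,"x": 0,"y": 0,"z": 0.001,"rx": 0,"ry": 0,"rz": 0},
  {"grip": 1,"x": 0,"y": 0,"z": 0.001,"rx": 0,"ry": 0,"rz": 0},
  {"grip": 1,"x": 0,"y": 0,"z": 0,"rx": 0,"ry": 0,"rz": 0},
])

```text
time_s: 11.4
position: [0.5742, 0.1274, 0.1323]
tool_rot: [[0.93, 0.368, -0.0], [0.368, -0.93, 0.0], [-0.0, -0.0, -1.0]]
ft_force: [0.6, -0.3, -2.9]
grip_width: 0.0473
```

```bash
python3 hand.py w6.png; python3 -c "
from h import *
s=env.observe();print(s['position'],s['wrist_torque'],s['ft_force'])"
```

```text
11.4 [0.5741856  0.1273702  0.13225538] f [ 0.6 -0.3 -2.9] nut top z in tool -0.015246828638990328 8319
mid [ 0.00020596 -0.00053175] [0.05577368 0.0486893  0.00584842] pct 0.0009602718134570695
[0.57420089 0.12739226 0.13227573] [-0.06462212  0.00236288  0.04731737] [ 0.53452475 -0.2845071  -4.55888012]
```

Call:
play_rows([
  {"grip": 1,"x": 0,"y": 0,"z": 0.001,"rx": 0,"ry": 0,"rz": 0},
  {"grip": 1,"x": 0,"y": 0,"z": 0.001,"rx": 0,"ry": 0,"rz": 0},
  {"grip": 1,"x": 0,"y": 0,"z": 0,"rx": 0,"ry": 0,"rz": 0},
])

```text
time_s: 11.82
position: [0.5745, 0.1274, 0.1313]
tool_rot: [[0.93, 0.368, 0.002], [0.368, -0.93, 0.0], [0.002, 0.001, -1.0]]
ft_force: [-2.0, -0.0, 5.5]
grip_width: 0.0472
```

Contact felt, with the underside about 10 mm above the washer, so it is resting on the thread ends. I'll slacken the jaws to use them as a loose wrench.

Call:
play_rows([
  {"grip": -0.17,"x": 0,"y": 0,"z": 0,"rx": 0,"ry": 0,"rz": 0},
  {"grip": -0.17,"x": 0,"y": 0,"z": 0,"rx": 0,"ry": 0,"rz": 0},
  {"grip": -0.17,"x": 0,"y": 0,"z": 0,"rx": 0,"ry": 0,"rz": 0},
])

```text
time_s: 12.2
position: [0.5742, 0.1274, 0.1302]
tool_rot: [[0.93, 0.368, -0.0], [0.368, -0.93, -0.0], [-0.0, -0.0, -1.0]]
ft_force: [0.2, -0.7, -0.6]
grip_width: 0.0498
```

```bash
python3 hand.py w7.png
```

```text
12.2 [0.57422585 0.12738788 0.13023193] f [ 0.2 -0.7 -0.6] nut top z in tool -0.01664267256312178 8507
mid [ 8.61499713e-05 -3.67196139e-04] [0.05592248 0.05015677 0.00574541] pct 0.0009783606582961183
```

View pics/w7.png

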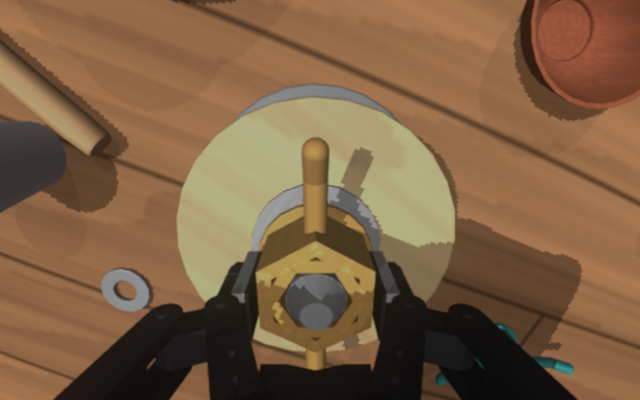

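Nut on the stud with the stud top showing in its bore at (316,305), underside ~9.9 mm above the washer. Turning it back anticlockwise.

Call:
play_rows([
  {"grip": -0.17,"x": 0,"y": 0,"z": 0,"rx": 0,"ry": 0,"rz": -0.15},
  {"grip": -0.17,"x": 0,"y": 0,"z": 0,"rx": 0,"ry": 0,"rz": -0.15},
  {"grip": -0.17,"x": 0,"y": 0,"z": 0,"rx": 0,"ry": 0,"rz": -0.15},
  {"grip": -0.17,"x": 0,"y": 0,"z": 0,"rx": 0,"ry": 0,"rz": -0.15},
  {"grip": -0.17,"x": 0,"y": 0,"z": 0,"rx": 0,"ry": 0,"rz": 0},
])

```text
time_s: 12.88
position: [0.5742, 0.1274, 0.1304]
tool_rot: [[0.561, 0.828, 0.0], [0.828, -0.561, -0.0], [0.0, 0.0, -1.0]]
ft_force: [-0.0, -0.1, 0.0]
grip_width: 0.05
```

```bash
python3 hand.py w8.png
```

```text
12.875 [0.57424975 0.12741487 0.13037014] f [-0.  -0.1  0. ] nut top z in tool -0.017887926632439845 8879
mid [ 1.20854158e-03 -9.84774100e-05] [0.05560892 0.05034469 0.00506271] pct 0.0017496679037388128
```

View pics/w8.png

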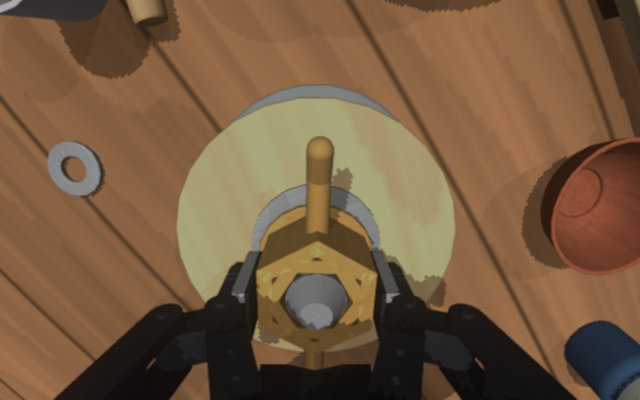

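Call:
play_rows([
  {"grip": -0.17,"x": 0,"y": 0,"z": 0,"rx": 0,"ry": 0,"rz": -0.15},
  {"grip": -0.17,"x": 0,"y": 0,"z": 0,"rx": 0,"ry": 0,"rz": -0.15},
  {"grip": -0.17,"x": 0,"y": 0,"z": 0,"rx": 0,"ry": 0,"rz": -0.15},
  {"grip": -0.17,"x": 0,"y": 0,"z": 0,"rx": 0,"ry": 0,"rz": -0.1},
  {"grip": -0.17,"x": 0,"y": 0,"z": 0,"rx": 0,"ry": 0,"rz": 0},
])

```text
time_s: 13.55
position: [0.5742, 0.1274, 0.1302]
tool_rot: [[0.047, 0.999, -0.0], [0.999, -0.047, -0.0], [-0.0, -0.0, -1.0]]
ft_force: [0.1, -0.5, 0.3]
grip_width: 0.0501
```

```bash
python3 hand.py w9.png
```

```text
13.55 [0.5741597  0.12736458 0.13015369] f [ 0.1 -0.5  0.3] nut top z in tool -0.011794817409072338 6842
mid [-0.00018491  0.00113581] [0.05559226 0.04873306 0.00556528] pct 0.0003570265910564519
```

View pics/w9.png

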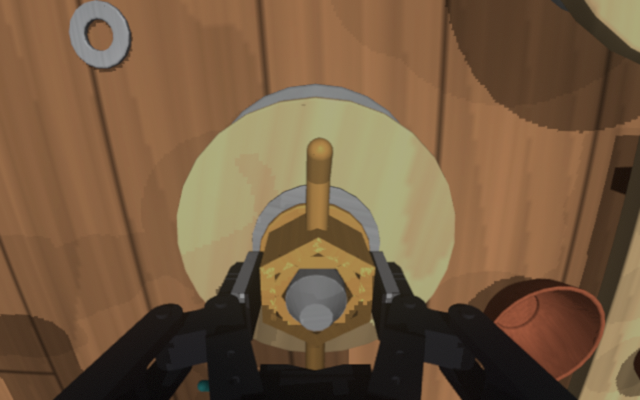

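The nut dropped to about 5.1 mm above the washer and noticeably more stud shows at (316,300), so it is in the starts. Running it down clockwise.

Call:
play_rows([
  {"grip": -0.17,"x": 0,"y": 0,"z": 0.0004,"rx": 0,"ry": 0,"rz": 0.15},
  {"grip": -0.17,"x": 0,"y": 0,"z": 0.0004,"rx": 0,"ry": 0,"rz": 0.15},
  {"grip": -0.17,"x": 0,"y": 0,"z": 0.0004,"rx": 0,"ry": 0,"rz": 0.15},
  {"grip": -0.17,"x": 0,"y": 0,"z": 0.0004,"rx": 0,"ry": 0,"rz": 0.15},
  {"grip": -0.17,"x": 0,"y": 0,"z": 0.0004,"rx": 0,"ry": 0,"rz": 0.15},
  {"grip": -0.17,"x": 0,"y": 0,"z": 0.0004,"rx": 0,"ry": 0,"rz": 0.15},
  {"grip": -0.17,"x": 0,"y": 0,"z": 0.0004,"rx": 0,"ry": 0,"rz": 0.15},
  {"grip": -0.17,"x": 0,"y": 0,"z": 0,"rx": 0,"ry": 0,"rz": 0},
])

```text
time_s: 14.6
position: [0.5742, 0.1274, 0.1274]
tool_rot: [[0.889, 0.458, -0.0], [0.458, -0.889, -0.0], [-0.0, -0.0, -1.0]]
ft_force: [-0.2, 0.5, 0.3]
grip_width: 0.05
```

```bash
python3 hand.py w10.png
```

```text
14.6 [0.57417669 0.12740198 0.12744964] f [-0.2  0.5  0.3] nut top z in tool -0.012030229030667297 6810
mid [-0.00021391 -0.0002705 ] [0.05585524 0.05009991 0.00508767] pct 0.0004820083422998941
```

View pics/w10.png

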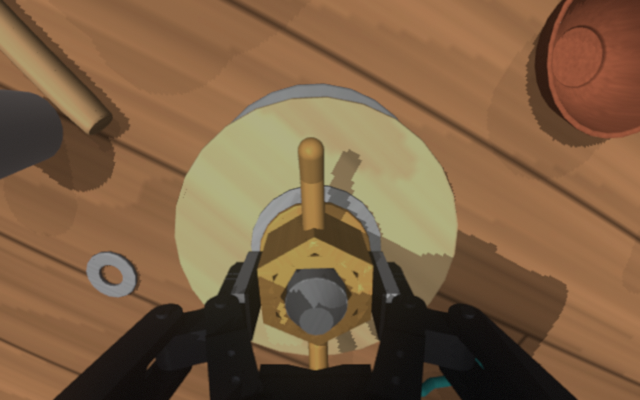

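Underside down to ~2.5 mm, so the thread has taken. Continuing.

Call:
play_rows([
  {"grip": -0.17,"x": 0,"y": 0,"z": 0.0004,"rx": 0,"ry": 0,"rz": 0.15},
  {"grip": -0.17,"x": 0,"y": 0,"z": 0.0004,"rx": 0,"ry": 0,"rz": 0.15},
  {"grip": -0.17,"x": 0,"y": 0,"z": 0.0004,"rx": 0,"ry": 0,"rz": 0.15},
  {"grip": -0.17,"x": 0,"y": 0,"z": 0.0004,"rx": 0,"ry": 0,"rz": 0.15},
  {"grip": -0.17,"x": 0,"y": 0,"z": 0.0004,"rx": 0,"ry": 0,"rz": 0.15},
  {"grip": -0.17,"x": 0,"y": 0,"z": 0,"rx": 0,"ry": 0,"rz": 0.15},
  {"grip": -0.17,"x": 0,"y": 0,"z": 0,"rx": 0,"ry": 0,"rz": 0.15},
  {"grip": -0.17,"x": 0,"y": 0,"z": 0,"rx": 0,"ry": 0,"rz": 0},
])

```text
time_s: 15.65
position: [0.5742, 0.1274, 0.1255]
tool_rot: [[0.842, -0.54, -0.0], [-0.54, -0.842, -0.0], [-0.0, 0.0, -1.0]]
ft_force: [-1.0, 0.9, -0.3]
grip_width: 0.05
```

```bash
python3 hand.py w11.png;python3 -c "
from h import *
s=env.observe();print(s['q'],s['wrist_torque'])"
```

```text
15.65 [0.57417598 0.12735808 0.12548265] f [-1.   0.9 -0.3] nut top z in tool -0.011508007804785527 6388
mid [-0.00042812 -0.00045842] [0.05538675 0.05032779 0.00516343] pct 0.00031998353140054274
[ 9.81469942e-01  3.17533801e+01  7.84485232e+01 -3.09660733e-05
  6.98051880e+01  1.23597086e+02] [-0.02765615 -0.0096558  -0.02456188]
```

View pics/w11.png

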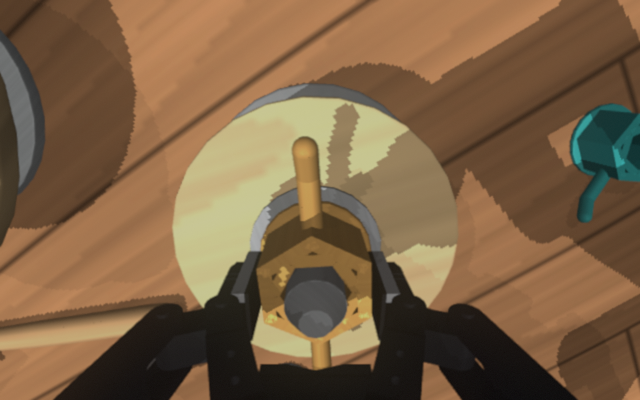

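Underside reads ~0.1 mm, so it looks home. A little further clockwise to snug it.

Call:
play_rows([
  {"grip": -0.17,"x": 0,"y": 0,"z": 0,"rx": 0,"ry": 0,"rz": 0.12},
  {"grip": -0.17,"x": 0,"y": 0,"z": 0,"rx": 0,"ry": 0,"rz": 0.12},
  {"grip": -0.17,"x": 0,"y": 0,"z": 0,"rx": 0,"ry": 0,"rz": 0.12},
  {"grip": -0.17,"x": 0,"y": 0,"z": 0,"rx": 0,"ry": 0,"rz": 0},
])

```text
time_s: 16.2
position: [0.5742, 0.1274, 0.1255]
tool_rot: [[0.598, -0.801, -0.0], [-0.801, -0.598, -0.0], [-0.0, 0.0, -1.0]]
ft_force: [-0.2, -1.0, -0.0]
grip_width: 0.0498
```

```bash
python3 hand.py w12.png;python3 -c "
from h import *
s=env.observe();print(s['q'],s['wrist_torque'])"
```

```text
16.2 [0.57419498 0.12736693 0.12553238] f [-0.2 -1.  -0. ] nut top z in tool -0.011426701134654278 6342
mid [-0.00082292 -0.00046852] [0.05595811 0.05027143 0.00511227] pct 0.00011774800712236431
[ 9.85834348e-01  3.17505643e+01  7.84460629e+01 -1.02257874e-03
  6.98021095e+01  1.44188459e+02] [ 0.05384023  0.00695053 -0.03792575]
```

View pics/w12.png

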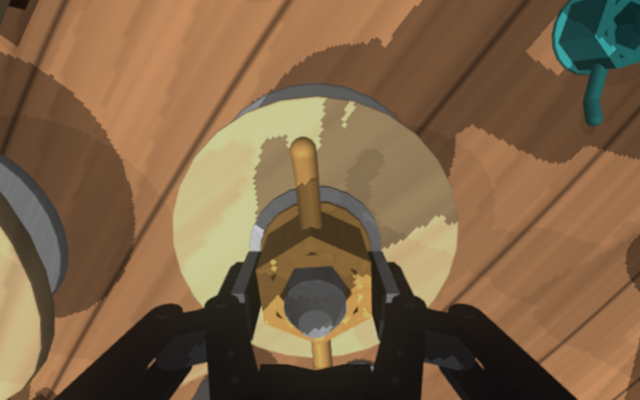

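No further sinking: it is seated. Opening and retreating straight up.

Call:
play_rows([
  {"grip": -0.6,"x": 0,"y": 0,"z": 0,"rx": 0,"ry": 0,"rz": 0},
  {"grip": -1,"x": 0,"y": 0,"z": 0,"rx": 0,"ry": 0,"rz": 0},
  {"grip": -1,"x": 0,"y": 0,"z": 0,"rx": 0,"ry": 0,"rz": 0},
  {"grip": -1,"x": 0,"y": 0,"z": -0.03,"rx": 0,"ry": 0,"rz": 0},
  {"grip": -1,"x": 0,"y": 0,"z": -0.05,"rx": 0,"ry": 0,"rz": 0},
  {"grip": -1,"x": 0,"y": 0,"z": -0.05,"rx": 0,"ry": 0,"rz": 0},
  {"grip": -1,"x": -0.03,"y": 0,"z": 0,"rx": 0,"ry": 0,"rz": 0},
  {"grip": -1,"x": -0.03,"y": 0,"z": 0,"rx": 0,"ry": 0,"rz": 0},
  {"grip": -1,"x": 0,"y": 0,"z": 0,"rx": 0,"ry": 0,"rz": 0},
  {"grip": -1,"x": 0,"y": 0,"z": 0,"rx": 0,"ry": 0,"rz": 0},
])

```text
time_s: 17.5
position: [0.5388, 0.1753, 0.2555]
tool_rot: [[0.595, -0.803, 0.0], [-0.803, -0.595, -0.0], [0.0, -0.0, -1.0]]
ft_force: [0.2, -0.8, -0.0]
grip_width: 0.0853
```

```bash
python3 - <<'E'
from h import *
for c in ['wrist','scene','top']:
    im=shot(c,f'f_{c}.png'); W=cloud(im)
    hsv=cv2.cvtColor(im['color'],cv2.COLOR_BGR2HSV)
    d=np.linalg.norm(W[...,:2]-[0.5744,0.1274],axis=-1)
    m=(d<.03)&(d>.016)&(W[...,2]>.128)&(W[...,2]<.145)
    P=W[m]; 
    A=np.c_[P[:,:2]-[.5744,.1274],np.ones(len(P))]
    if len(P)>20:
        z=np.median(P[:,2]);k=abs(P[:,2]-z)<.003;c_,*_=np.linalg.lstsq(A[k],P[k,2],rcond=None); print(c,'top z',z,'fit',c_,len(P),'mid',(P[k].max(0)+P[k].min(0))/2)
    B=W[(d<.075)&(d>.045)&(abs(W[...,2]-.094)<.004)]; print('board z',np.median(B[:,2]))
print(env.observe()['time_s'])
E
```

```text
wrist top z 0.1371319437903461 fit [ 0.00230994 -0.00434959  0.13714616] 2039 mid [0.57398723 0.12819904 0.13690774]
board z 0.0941726936291642
scene top z 0.13635823179257106 fit [-0.01650274  0.01588458  0.1365937 ] 188 mid [0.57357243 0.12721292 0.13630984]
board z 0.09409490408287458
top top z 0.1347923265314781 fit [-0.01527789  0.03662134  0.13507757] 87 mid [0.57359916 0.12083032 0.13500663]
board z 0.09289607505549569
17.65
```

View pics/f_wrist.png

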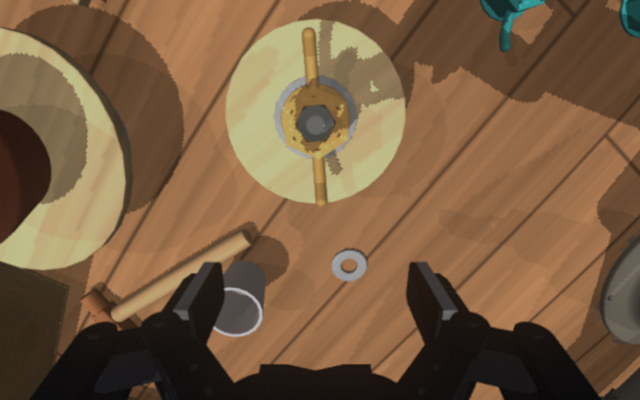

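View pics/f_scene.png

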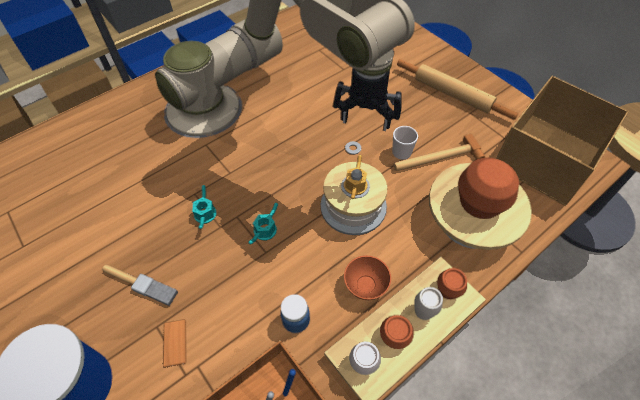

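In the wrist view the nut is on the stud at (316,122), flange on the washer. In the scene view the bowl, jar and cup are where they were. The top of the nut is 42–43 mm above the board (43 expected when home) and level within ~0.005 rad in the wrist view. Handing in.

```bash
python3 -c "
from rig import order; print(order.close_job())"
```

```text
the job is handed in; nothing more can be done
None
```

The brass wing nut is on the stud with its flange down on the washer, released, and the job was handed in at about 17.7 s; no verdict came back.

**What I did:** I gripped the nut by its hub flats and lowered it over the stud until it rested on the thread ends, about 10 mm above the washer. I slackened the jaws to work as a loose wrench and turned it back about 65° anticlockwise. It dropped to about 5 mm, and then I ran it down about 2.4 rad clockwise. The last 0.36 rad gave no further sinking. It had not gone hard tight (about 3.3 rad).

**Last checks:**
- **Height:** the nut's top is 43.0 mm above the board in the wrist camera, against 43 mm expected when home. The scene and top cameras read about 42.3 and 41.9 mm, slightly low but within their calibration error.
- **Position and level:** the wrist view puts the nut within about 1 mm of the stud axis and level within about 0.005 rad. The scene and top cameras fitted tilts of about 0.02 and 0.04 rad. The top camera's nut centre was also about 7 mm off in y. I trusted the wrist view because the other two had few points.
- **Surroundings:** the bowl, jar and cup look unmoved in the scene picture; I judged that by eye and did not measure it. The gripper is open and well clear of the nut.

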